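# Put the stain kit back in its tray

## Task

Put the stain kit away in its low wooden partitioned tray: the grey slide box lying flat in the longest compartment, the square white staining jar in the big nearly square one, the large dropper bottle in the medium one next to the jar's, and the small dropper bottle in the narrowest. Keep everything upright, set each piece down on the tray's floor rather than dropping it, and leave the two screw-capped bottles and the round specimen pot standing where they are.

Things in the scene. Friction and masses are not known exactly. Their poses are not given: they have to be found in the camera images.
- tray: Fixed low wooden tray, 180 (x) by 178 (y) mm plus battens at the y ends, turned any way round. Origin: centre of underside. Floor top at 4 mm, walls 6 mm thick, top at 22 mm. Compartments, centre (x, y) and inner size x by y, mm: staining jar (40, -35), 88 by 96; large dropper bottle (40, 51), 88 by 64; slide box (-47, 27), 74 by 112; small dropper bottle (-47, -59), 74 by 48.
- slide_box: Closed grey plastic slide box lying flat, with a paper label on top, 52 mm (its x) by 84 mm (its y) by 36 mm high, 90 g. Origin: centre of its underside; z up. Either way round is good.
- staining_jar: Square upright white plastic staining jar with ribbed walls and a flat square lid fixed on it, 58 by 58 mm (sides along its x and y), 84 mm high, 160 g. Origin: centre of its underside; z up.
- dropper_large: Large round amber glass dropper bottle, black ribbed collar with a narrow grey rubber bulb on top. Body 46 mm in diameter, straight up to 52 mm; the collar (22 mm wide) from 60 to 70 mm, bulb (15 mm wide) to 86 mm. 110 g. Origin: centre of its underside; z up.
- dropper_small: Small round amber glass dropper bottle with the same collar and bulb. Body 30 mm in diameter, straight up to 42 mm; the collar (22 mm wide) from 50 to 60 mm, bulb (15 mm wide) to 76 mm. 45 g. Origin: centre of its underside; z up.
- screw_large: Does not belong: amber bottle with the body of the large dropper bottle (46 mm in diameter) but a flat black screw cap, 36 mm wide, 72 mm high in all, no bulb. Origin: centre of its underside; z up.
- screw_small: Does not belong: amber bottle with the body of the small dropper bottle (30 mm in diameter) but a flat black screw cap, 23 mm wide, 62 mm high in all, no bulb. Origin: centre of its underside; z up.
- specimen_pot: Does not belong: round white plastic specimen pot with a round screw lid, 58 mm in diameter, 72 mm high. Origin: centre of its underside; z up.

How it is judged:
By the outcome, as a careful person would: the job done as asked, in the order asked, and still so for the second after the job is handed in, with the robot touching nothing.
It also fails if it takes over 120 s, if anything falls off the work surface, if the arm or the gripper's body presses on something with over 40 N, if the wrist force passes 120 N, or if a joint passes its speed limit or range.

## Robot

A 6-joint arm with a two-finger parallel gripper is mounted at the origin on the work surface. World frame = base frame: x ahead of the robot, y to its left, z up, the work surface at z = 0. Lengths are in m, angles in rad, forces in N, time in s.
With the tool pointing down it reaches from about 0.35 to 0.775 m from the base axis. Payload 7.3 kg.
Tool frame: the origin (TCP) lies at the very end of the fingers, on their centre line; the grasp point (between the pads) lies 19 mm behind it; z points along the fingers, y is the line along which they close (so a half turn about z gives the same grasp; the last joint's range is limited). The gripper opens to 92 mm and grips with 3 to 60 N. Pads are 19 mm wide; open, the fingers measure 130 mm over their backs; the gripper's body (75 mm by 190 mm) begins 47 mm behind the grasp point.
Start: joints at [-1.481, 0.342, 1.524, -0, 1.275, -0.146], TCP at [0.123, -0.51, 0.227] pointing down, gripper open.
Joint ranges: [-2.53, 2.53], [-0.77, 2.02], [0.04, 2.7], [-1, 4.14], [0.28, 2.66], [-3.11, 3.11]. Speed limits (rad/s): [2.57, 2.57, 3.14, 3.14, 3.14, 3.14].

## Interface

Orientations are given as a rotation vector (axis times angle).
In Python, from workcell import sense, snapshot, get_calibration, close_job gives the robot as it stands.
- The arm moves only by the shell command python3 -m jog 'ROWS'. ROWS is JSON, a list of rows, each an object with "dp": the shift along the tool's x, y, z in m, a list of three; "delta_rot": the turn, a rotation vector about the tool's x, y, z in degrees, a list of three; "fingers": the finger opening in m, from 0 to 0.0918. In form: [{"dp": [tx, ty, tz], "delta_rot": [rx, ry, rz], "fingers": fingers}, ...]. A call has 1 to 20 rows; each row is the pose to reach, as a shift and turn from the pose commanded when the call began, along the tool's axes at that moment; what a row does not reach only later rows make up. A row lasts 1/8 s, in which the tool goes at most 62.5 mm and 10.7 degrees, less where a joint would pass 70% of its speed; a pose out of reach is approached as far as the arm can. A call with a gripper value outside its range is refused whole. The fingers move at their own pace and stop on an object; the grip force is fixed at half the most. Time passes only in rows, so rows that repeat a pose let the fingers close. It gives the time, the measured TCP pose, the force, the opening and the grip force at its end, in the units of the state.
- sense(): the state, without advancing time (a new reading comes with each control period).
- snapshot(name): name is "scene" or "top" or "wrist"; returns the picture (400x640x3 uint8, red, green, blue); there is no depth.
- get_calibration(name): a dict with "camera_matrix" (3x3 intrinsics, pixels), "T" (4x4, takes a point from camera to world coordinates). Camera axes: x right, y down, z forward; pixel columns grow to the right and rows downward; lengths in m; the calibration is good to about 2 mm. A picture is of the moment at which its call begins: read the wrist's pose just before it. get_calibration takes no time and is no camera call; for the wrist camera it gives the pose at the moment of the call.
- close_job(): hands the job in; it is judged then, once.
The state is a dict: "time": time; "joint_positions": joint angles; "joint_velocities": joint speeds; "effort": joint torques, N m; "ee_pos": TCP position; "orientation": TCP orientation; "ft_force": force on the tool from outside, world axes, zero at the start; "moment": the same for the moment, N m; "gripper_width": finger opening in m; "grip_force": force on a finger pad.
Only numpy, scipy, OpenCV 4.12 (cv2) and the standard library are available. Lean on these libraries where they do the work, as an engineer would, in place of code of your own. Each camera call takes 0.05 s, during which the arm holds its last target. There are 200 camera calls.

## Working session

There is one attempt and no reset: what is moved stays moved. The work goes in short steps, Python scripts to look and compute and a shell command to move; the robot and the scene stay as the last step left them, time stands still between calls to the robot, and variables do not carry over. Pictures are saved under pics/ and viewed, at most 14 in all, crops included, and the job is handed in when it is done.

```bash
mkdir -p pics; ls; python3 - <<'E'
from workcell import *
import cv2,numpy as np
s=sense();print({k:np.round(v,3).tolist() for k,v in s.items()})
for n in("top","scene","wrist"):
    c=get_calibration(n);print(n,np.round(c["camera_matrix"],1).tolist(),np.round(c["T"],4).tolist())
    cv2.imwrite(f"pics/{n}0.png",snapshot(n)[:,:,::-1])
E
```

```text
pics
{'time': 0.0, 'joint_positions': [-1.481, 0.343, 1.525, 0.0, 1.275, -0.146], 'joint_velocities': [0.002, -0.0, -0.0, 0.001, 0.002, -0.001], 'effort': [0.002, -43.124, -24.422, 0.072, 0.056, -0.0], 'ee_pos': [0.123, -0.51, 0.226], 'orientation': [-3.118, -0.369, -0.0], 'ft_force': [-0.156, -0.533, 0.231], 'moment': [0.008, -0.01, 0.029], 'grip_force': 0.0, 'gripper_width': 0.092}
top [[374.9, 0.0, 311.6], [0.0, 374.9, 196.9], [0.0, 0.0, 1.0]] [[-0.0262, -0.9954, 0.0926, 0.4373], [-0.9989, 0.0297, 0.0357, -0.0126], [-0.0383, -0.0916, -0.9951, 0.8514], [0.0, 0.0, 0.0, 1.0]]
scene [[455.8, 0.0, 314.3], [0.0, 455.8, 196.6], [0.0, 0.0, 1.0]] [[0.326, 0.594, -0.7355, 1.3267], [0.9453, -0.1951, 0.2615, -0.2623], [0.0118, -0.7805, -0.6251, 0.7072], [0.0, 0.0, 0.0, 1.0]]
wrist [[288.0, 0.0, 317.9], [0.0, 288.0, 199.4], [0.0, 0.0, 1.0]] [[0.2327, -0.9291, -0.2873, 0.2017], [-0.9726, -0.2227, -0.0675, -0.4922], [-0.0013, 0.2952, -0.9554, 0.3838], [0.0, 0.0, 0.0, 1.0]]
```

View pics/top0.png

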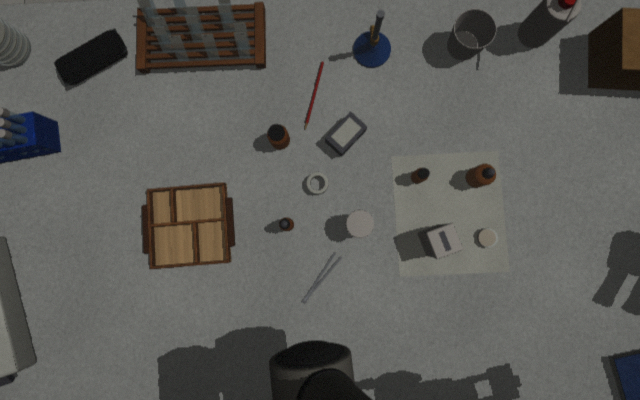

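View pics/scene0.png

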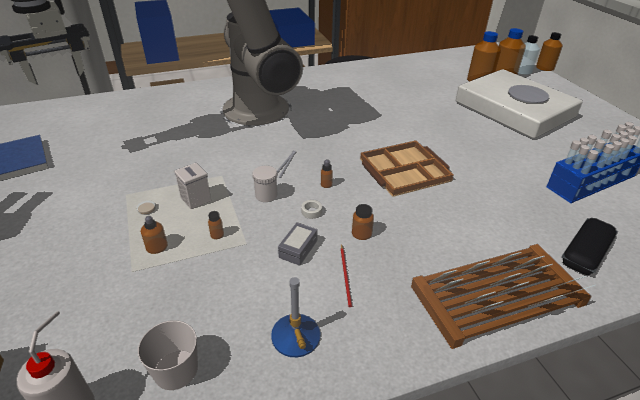

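The top view shows the tray at about (189,226), the slide box at (346,133), the jar at (443,240) and the pot at (359,224). The large bottles are at (278,136) and (481,175), the small ones at (286,224) and (420,176). I'll zoom in to tell the caps apart and to pick accurate pixels.

```bash
python3 - <<'E'
import cv2,numpy as np
t=cv2.imread("pics/top0.png");s=cv2.imread("pics/scene0.png")
def crop(im,x,y,w,h,W,H):
    o=cv2.resize(im[y:y+h,x:x+w],(W,H),interpolation=cv2.INTER_CUBIC)
    o=cv2.convertScaleAbs(o,alpha=1.6)
    k=W/w
    for v in range(-(-x//10)*10,x+w,10):
        cv2.line(o,(int((v-x)*k),0),(int((v-x)*k),6 if v%50 else 14),(0,255,255),1)
        if v%50==0: cv2.putText(o,str(v),(int((v-x)*k)+2,12),0,.4,(0,255,255),1)
    for v in range(-(-y//10)*10,y+h,10):
        cv2.line(o,(0,int((v-y)*k)),(6 if v%50 else 14,int((v-y)*k)),(0,255,255),1)
        if v%50==0: cv2.putText(o,str(v),(8,int((v-y)*k)+12),0,.4,(0,255,255),1)
    return o
cv2.imwrite("pics/a.png",crop(s,120,130,200,150,800,600))
cv2.imwrite("pics/b.png",crop(s,270,130,200,150,800,600))
cv2.imwrite("pics/c.png",crop(t,135,105,200,170,706,600))
cv2.imwrite("pics/d.png",crop(t,315,105,200,170,706,600))
E
```

```text
(no output)
```

View pics/a.png

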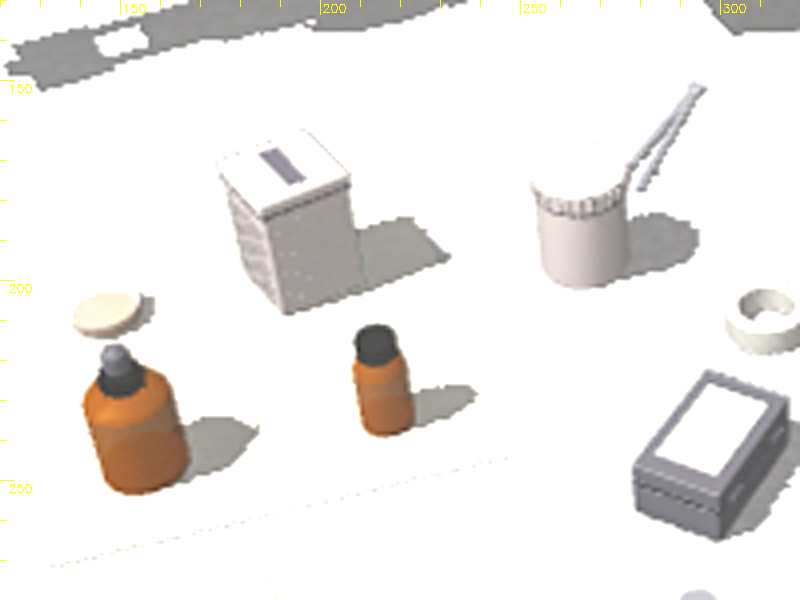

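View pics/b.png

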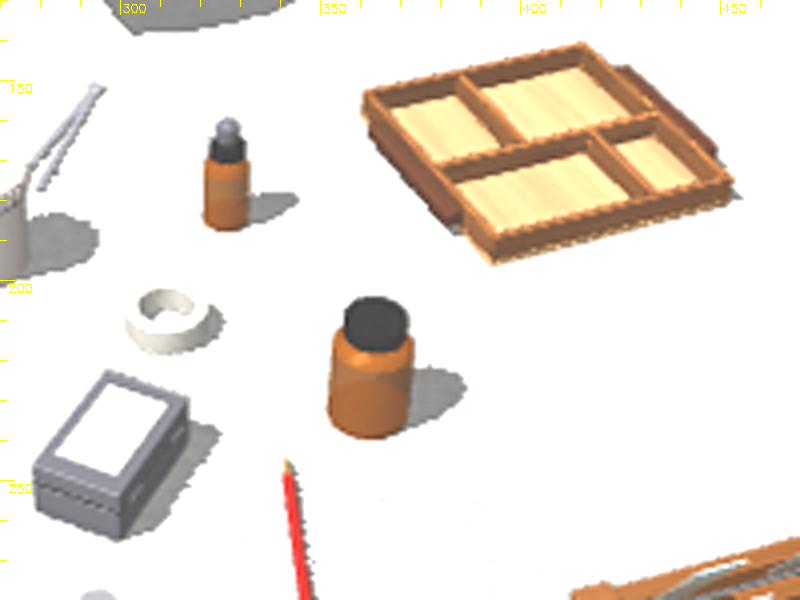

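View pics/c.png

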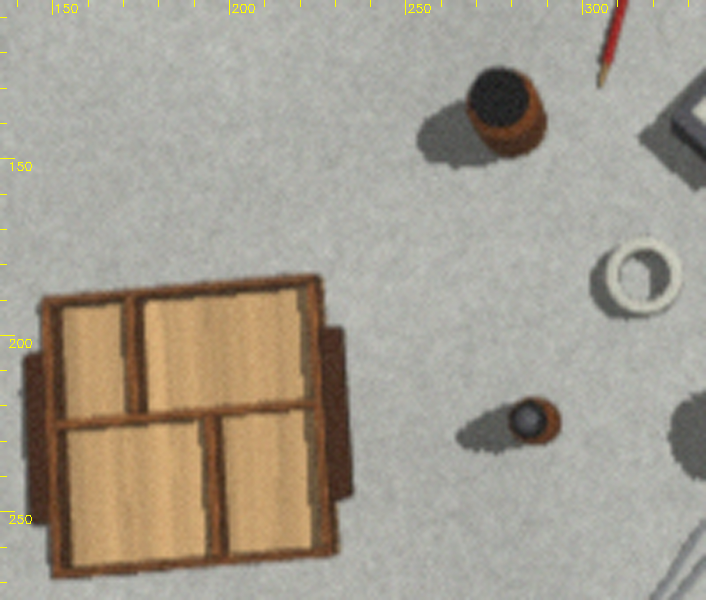

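View pics/d.png

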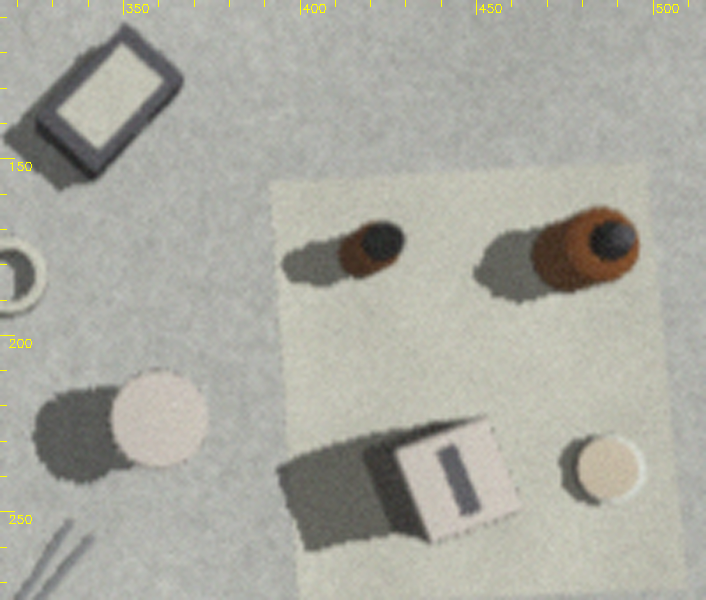

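Triangulating matched points from the two views (droppers: large at top-view (489,172), small at (285,223); the flat-capped ones are the screw bottles).

```bash
cat > h.py <<'E'
import numpy as np,cv2
from workcell import *
from scipy.spatial.transform import Rotation as R
def P(n):
    c=get_calibration(n);return c["camera_matrix"]@np.linalg.inv(c["T"])[:3]
def tri(a,b,Pa=None,Pb=None):
    Pa=P("top") if Pa is None else Pa; Pb=P("scene") if Pb is None else Pb
    X=cv2.triangulatePoints(Pa,Pb,np.float64(a).T,np.float64(b).T);X=(X[:3]/X[3]).T
    er=[np.abs((lambda q:q[:2]/q[2])(Pa@np.r_[x,1])-p).max() for x,p in zip(X,a)]
    return X,np.round(er,1)
def onplane(n,px,z,c=None):
    c=c or get_calibration(n);T=c["T"]
    d=T[:3,:3]@np.linalg.inv(c["camera_matrix"])@np.c_[np.float64(px),np.ones(len(px))].T
    return (T[:3,3:]+d*(z-T[2,3])/d[2]).T
E
python3 - <<'E'
from h import *
D={"tray":([(146.9,189.1),(225.6,183.5),(230.5,261.7),(150,268.5)],[(453.2,175),(393.5,189.5),(360.8,153.2),(415.8,140.8)],.022),
"box":([(350.4,112.1),(366.8,127.7),(342.5,155),(325.8,140.4)],[(298.2,254.5),(279,245.5),(297.5,223),(317.5,229.5)],.036),
"jar":([(427.5,232.5),(452.4,223.1),(462.3,249.5),(437.4,259.4)],[(207.5,175.8),(185.5,183.8),(175.5,171.3),(196.3,162.5)],.084),
"dl":([(488.7,172.4)],[(149,218)],.084),"ds":([(284.6,223.4)],[(327,161.2)],.074),"pot":([(360.3,223.1)],[(265,172)],.072),
"sl":([(276,132.5)],[(364,209)],.072),"ss":([(423.2,173.8)],[(214,215)],.062)}
np.set_printoptions(precision=4,suppress=True)
for k,(a,b,z) in D.items():
    X,e=tri(a,b);Y=onplane("top",a,z);Z=onplane("scene",b,z)
    print(k,"tri c",X.mean(0),"z",X[:,2],"err",e,"| plane top",Y.mean(0)[:2],"scene",Z.mean(0)[:2])
    if len(a)>1:
        for W in(Y,Z):
            E=np.roll(W,-1,0)-W;print("   edges",np.linalg.norm(E,axis=1),"ang",np.degrees(np.arctan2(E[:,1],E[:,0])))
E
```

```text
tray tri c [0.4603 0.2997 0.0193] z [0.0187 0.02   0.0198 0.0188] err [1.  2.4 2.1 0.9] | plane top [0.4589 0.2951] scene [0.4635 0.3003]
   edges [0.1802 0.1745 0.1807 0.1781] ang [ -87.7172 -176.7048   93.4068    3.0943]
   edges [0.1743 0.1746 0.1757 0.1782] ang [ -87.7283 -176.2186   93.4329    3.2873]
box tri c [ 0.6533 -0.0604  0.0319] z [0.0325 0.0339 0.0307 0.0307] err [0.5 1.7 2.4 2.2] | plane top [ 0.6511 -0.064 ] scene [ 0.6581 -0.0592]
   edges [0.0506 0.0814 0.0493 0.084 ] ang [-136.5155  136.8639   46.4087  -42.3124]
   edges [0.0478 0.079  0.0483 0.0849] ang [-141.0261  133.5582   46.0145  -46.8715]
jar tri c [ 0.4125 -0.2476  0.0788] z [0.0763 0.0775 0.0797 0.0818] err [2.6 2.2 2.  1.9] | plane top [ 0.4117 -0.2504] scene [ 0.4219 -0.245 ]
   edges [0.0536 0.0556 0.0536 0.0565] ang [ -70.8948 -162.8951  110.0987   17.1517]
   edges [0.0538 0.0586 0.0552 0.0649] ang [ -73.4793 -163.7697  112.9877   15.3282]
dl tri c [ 0.5486 -0.3478  0.0798] z [0.0798] err [0.2] | plane top [ 0.548  -0.3464] scene [ 0.554 -0.347]
ds tri c [0.4572 0.0763 0.0724] z [0.0724] err [1.6] | plane top [0.4561 0.0728] scene [0.4597 0.0778]
pot tri c [ 0.4535 -0.0802  0.0723] z [0.0723] err [1.8] | plane top [ 0.4525 -0.0838] scene [ 0.454  -0.0777]
sl tri c [0.6513 0.0906 0.0701] z [0.0701] err [1.3] | plane top [0.6498 0.0876] scene [0.6534 0.0915]
ss tri c [ 0.5538 -0.219   0.0575] z [0.0575] err [1.2] | plane top [ 0.5526 -0.2204] scene [ 0.5602 -0.2176]
```

Heights agree with the text (within 2–5 mm), but the two cameras differ by about 5 mm laterally, so I'll refine with the wrist camera. First move: over the slide box.

```bash
cat >> h.py <<'E'
def go(x,y,z,yaw,ref=None):
    "print dp and delta_rot z to reach TCP x,y,z with tool y at world yaw (deg); ref = commanded pos if known"
    s=sense();M=R.from_rotvec(s["orientation"]).as_matrix();p=np.array(s["ee_pos"])
    cy=np.degrees(np.arctan2(M[1,1],M[0,1]))
    G=np.array([[-np.sin(np.radians(yaw)),np.cos(np.radians(yaw)),0],[np.cos(np.radians(yaw)),np.sin(np.radians(yaw)),0],[0,0,-1.]])
    G[:2,0]*=-1 if np.linalg.det(G)<0 else 1
    rv=R.from_matrix(M.T@G).as_rotvec(degrees=True)
    print("t",round(s["time"],2),"pos",np.round(p,4),"yaw",round(cy,1),"-> dp",np.round(M.T@(np.array([x,y,z])-p),4),"rot",np.round(rv,1),"q6",round(np.degrees(s["joint_positions"][5])),"f",np.round(s["ft_force"],1))
E
python3 -c "
from h import *
go(.653,-.062,.2,45)"
```

```text
t 0.15 pos [ 0.1226 -0.5102  0.2262] yaw -76.5 -> dp [ 0.6204 -0.3118  0.0267] rot [-0.000e+00 -1.000e-01 -1.215e+02] q6 -8 f [-0.8 -0.2 -0.6]
```

```bash
python3 -m jog '[{"dp":[0.3,-0.15,0.0],"delta_rot":[0,0,-60],"fingers":0.09},{"dp":[0.3,-0.15,0.0],"delta_rot":[0,0,-60],"fingers":0.09},{"dp":[0.3,-0.15,0.0],"delta_rot":[0,0,-60],"fingers":0.09},{"dp":[0.3,-0.15,0.0],"delta_rot":[0,0,-60],"fingers":0.09},{"dp":[0.3,-0.15,0.0],"delta_rot":[0,0,-60],"fingers":0.09},{"dp":[0.3,-0.15,0.0],"delta_rot":[0,0,-60],"fingers":0.09},{"dp":[0.62,-0.312,0.027],"delta_rot":[0,0,-121.5],"fingers":0.09},{"dp":[0.62,-0.312,0.027],"delta_rot":[0,0,-121.5],"fingers":0.09},{"dp":[0.62,-0.312,0.027],"delta_rot":[0,0,-121.5],"fingers":0.09},{"dp":[0.62,-0.312,0.027],"delta_rot":[0,0,-121.5],"fingers":0.09},{"dp":[0.62,-0.312,0.027],"delta_rot":[0,0,-121.5],"fingers":0.09},{"dp":[0.62,-0.312,0.027],"delta_rot":[0,0,-121.5],"fingers":0.09},{"dp":[0.62,-0.312,0.027],"delta_rot":[0,0,-121.5],"fingers":0.09},{"dp":[0.62,-0.312,0.027],"delta_rot":[0,0,-121.5],"fingers":0.09}]'
cat >> h.py <<'E'
def wsnap(name):
    c=get_calibration("wrist");im=snapshot("wrist")[:,:,::-1].copy();cv2.imwrite(f"pics/{name}.png",im)
    np.savez(f"pics/{name}.npz",K=c["camera_matrix"],T=c["T"]);return im,c
def grid(name,x,y,w,h,k):
    im=cv2.imread(f"pics/{name}.png");o=cv2.convertScaleAbs(cv2.resize(im[y:y+h,x:x+w],None,fx=k,fy=k,interpolation=cv2.INTER_CUBIC),alpha=1.5)
    for v in range(-(-x//10)*10,x+w,10):
        cv2.line(o,(int((v-x)*k),0),(int((v-x)*k),6 if v%50 else 14),(0,0,255),1)
        if v%50==0: cv2.putText(o,str(v),(int((v-x)*k)+2,12),0,.4,(0,0,255),1)
    for v in range(-(-y//10)*10,y+h,10):
        cv2.line(o,(0,int((v-y)*k)),(6 if v%50 else 14,int((v-y)*k)),(0,0,255),1)
        if v%50==0: cv2.putText(o,str(v),(8,int((v-y)*k)+12),0,.4,(0,0,255),1)
    cv2.imwrite(f"pics/{name}_g.png",o)
E
python3 -c "
from h import *
go(.653,-.062,.2,45); wsnap('w1'); grid('w1',170,100,320,240,2.5)"
```

```text
time: 1.9
ee_pos: [0.652, -0.0626, 0.1991]
orientation: [-1.203, -2.901, 0.001]
ft_force: [0.3, -0.7, 0.6]
gripper_width: 0.0901
grip_force: 0.0
t 1.9 pos [ 0.652  -0.0626  0.1991] yaw 45.0 -> dp [-0.0003  0.0011 -0.0009] rot [-0.1 -0.1 -0. ] q6 -57 f [ 0.3 -0.7  0.6]
```

View pics/w1_g.png

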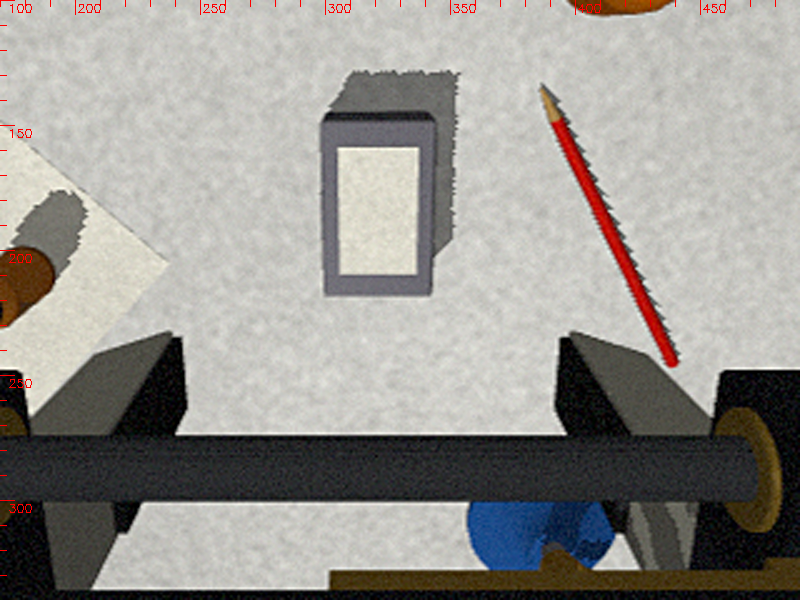

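Box top face in the wrist image: corners about (298,148), (344,148), (343,218), (300,218), well aligned.

```bash
python3 - <<'E'
from h import *
np.set_printoptions(precision=4,suppress=True)
px=[(298.4,148),(344,148),(342.8,218),(299.6,218)]
W=onplane("wrist",px,.036);E=np.roll(W,-1,0)-W
print(W.mean(0),np.linalg.norm(E,axis=1),np.degrees(np.arctan2(E[:,1],E[:,0])))
# triangulate vs top and scene (order: cam at +135deg => image up=-45deg dir... match by nearest)
T=[(350.4,112.1),(366.8,127.7),(342.5,155),(325.8,140.4)];S=[(298.2,254.5),(279,245.5),(297.5,223),(317.5,229.5)]
Y=onplane("top",T,.036);i=[int(np.argmin(np.linalg.norm(Y-w,axis=1))) for w in W]
for n,Q in(("top",T),("scene",S)):
    X,e=tri([Q[j] for j in i],px,P(n),P("wrist"));print(n,X.mean(0),X[:,2],e)
go(.653,-.062,.021,45)
E
```

```text
[ 0.6562 -0.0619  0.036 ] [0.0504 0.0827 0.0514 0.0827] [  44.8626  -44.6064 -135.1203  134.7025]
top [ 0.6596 -0.0648  0.0037] [ 0.0024 -0.0411  0.0245  0.0289] [0.1 0.3 0.6 0.6]
scene [ 0.6571 -0.0598  0.0355] [0.0341 0.0353 0.035  0.0375] [0.6 0.4 0.1 0.6]
t 1.95 pos [ 0.6519 -0.0631  0.1996] yaw 44.9 -> dp [-0.0001  0.0017  0.1786] rot [-0.  -0.  -0.1] q6 -57 f [ 0.5  0.6 -0. ]
```

```bash
python3 -m jog '[{"dp":[-0.002,0.004,0.06],"delta_rot":[0,0,0],"fingers":0.085},{"dp":[-0.002,0.004,0.11],"delta_rot":[0,0,0],"fingers":0.085},{"dp":[-0.002,0.004,0.145],"delta_rot":[0,0,0],"fingers":0.085},{"dp":[-0.002,0.004,0.165],"delta_rot":[0,0,0],"fingers":0.085},{"dp":[-0.002,0.004,0.178],"delta_rot":[0,0,0],"fingers":0.085},{"dp":[-0.002,0.004,0.178],"delta_rot":[0,0,0],"fingers":0.085},{"dp":[-0.002,0.004,0.178],"delta_rot":[0,0,0],"fingers":0.085}]'; python3 -c "
from h import *
go(.656,-.061,.021,45)"
```

```text
time: 2.82
ee_pos: [0.6575, -0.0614, 0.023]
orientation: [1.202, 2.9, 0.0]
ft_force: [-0.3, 0.0, 0.0]
gripper_width: 0.0849
grip_force: 0.0
t 2.83 pos [ 0.6575 -0.0614  0.023 ] yaw 45.0 -> dp [ 0.0013 -0.0008  0.002 ] rot [ 0.1  0.1 -0. ] q6 -57 f [-0.3  0.   0. ]
```

```bash
python3 -m jog '[{"dp":[0,0,0.0015],"delta_rot":[0,0,0],"fingers":0.085},{"dp":[0,0,0.0015],"delta_rot":[0,0,0],"fingers":0.04},{"dp":[0,0,0.0015],"delta_rot":[0,0,0],"fingers":0.04},{"dp":[0,0,0.0015],"delta_rot":[0,0,0],"fingers":0.04},{"dp":[0,0,0.0015],"delta_rot":[0,0,0],"fingers":0.04},{"dp":[0,0,0.0015],"delta_rot":[0,0,0],"fingers":0.04},{"dp":[0,0,0.0015],"delta_rot":[0,0,0],"fingers":0.04}]'; python3 -m jog '[{"dp":[0,0,-0.03],"delta_rot":[0,0,0],"fingers":0.04},{"dp":[0,0,-0.08],"delta_rot":[0,0,0],"fingers":0.04},{"dp":[0,0,-0.13],"delta_rot":[0,0,0],"fingers":0.04},{"dp":[0,0,-0.13],"delta_rot":[0,0,0],"fingers":0.04},{"dp":[0,0,-0.13],"delta_rot":[0,0,0],"fingers":0.04}]'; python3 -c "
from h import *
go(.462,.28,.19,3)"
```

```text
time: 3.7
ee_pos: [0.6569, -0.0609, 0.0202]
orientation: [1.202, 2.903, -0.0]
ft_force: [0.0, -0.8, 0.3]
gripper_width: 0.0519
grip_force: 30.0
time: 4.32
ee_pos: [0.6564, -0.0607, 0.1495]
orientation: [-1.202, -2.902, 0.0]
ft_force: [0.2, 0.6, -1.3]
gripper_width: 0.0517
grip_force: 30.0
t 4.33 pos [ 0.6564 -0.0607  0.1495] yaw 45.0 -> dp [ 0.3784  0.1036 -0.0402] rot [-0.1 -0.  42. ] q6 -57 f [ 0.2  0.6 -1.3]
```

Box held (52 mm, 30 N). Moving next to the tray to measure it with the wrist camera.

```bash
python3 -m jog '[{"dp":[0.336,0.062,-0.05],"delta_rot":[0,0,42],"fingers":0.04},{"dp":[0.336,0.062,-0.05],"delta_rot":[0,0,42],"fingers":0.04},{"dp":[0.336,0.062,-0.05],"delta_rot":[0,0,42],"fingers":0.04},{"dp":[0.336,0.062,-0.05],"delta_rot":[0,0,42],"fingers":0.04},{"dp":[0.336,0.062,-0.05],"delta_rot":[0,0,42],"fingers":0.04},{"dp":[0.336,0.062,-0.05],"delta_rot":[0,0,42],"fingers":0.04},{"dp":[0.336,0.062,-0.05],"delta_rot":[0,0,42],"fingers":0.04},{"dp":[0.336,0.062,-0.05],"delta_rot":[0,0,42],"fingers":0.04},{"dp":[0.336,0.062,-0.05],"delta_rot":[0,0,42],"fingers":0.04}]'; python3 -c "
from h import *
go(.462,.22,.2,3); wsnap('w2'); grid('w2',160,0,320,240,2.5)"
```

```text
time: 5.45
ee_pos: [0.4634, 0.2195, 0.1993]
orientation: [-2.164, -2.277, 0.002]
ft_force: [0.1, 0.1, -0.2]
gripper_width: 0.0519
grip_force: 30.0
t 5.45 pos [0.4634 0.2195 0.1993] yaw 2.9 -> dp [ 0.0005 -0.0014 -0.0007] rot [-0.1  0.  -0.1] q6 14 f [ 0.1  0.1 -0.2]
```

View pics/w2_g.png

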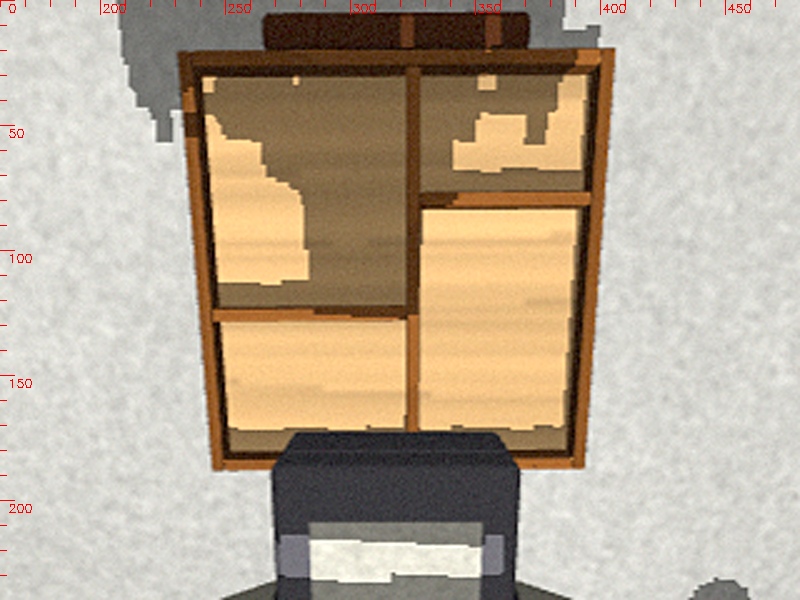

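The tray is seen whole: outer rim corners at about (232,21), (406,19), (393,187), (246,187), with the slide-box compartment lower right and the jar's upper left.

```bash
python3 - <<'E'
from h import *
np.set_printoptions(precision=4,suppress=True)
px=[(232,20.8),(406,19.2),(393.2,187.2),(245.6,187.2)]
W=onplane("wrist",px,.022);E=np.roll(W,-1,0)-W
print(W.mean(0),np.linalg.norm(E,axis=1),np.degrees(np.arctan2(E[:,1],E[:,0])))
S=[(415.8,140.8),(453.2,175),(393.5,189.5),(360.8,153.2)]
X,e=tri(S,px,P("scene"),P("wrist"));print("tri",X,X.mean(0),e)
def tp(c,a,x,y):
    a=np.radians(a);return c[0]+np.cos(a)*x-np.sin(a)*y,c[1]+np.sin(a)*x+np.cos(a)*y
for c in((W.mean(0)),(X.mean(0))):
  print([np.round(tp(c,183,*q),4) for q in((-47e-3,27e-3),(40e-3,-35e-3),(40e-3,51e-3),(-47e-3,-59e-3))])
E
```

```text
[0.4618 0.2989 0.022 ] [0.1776 0.177  0.1774 0.1757] [   3.3019  -86.9349 -177.1166   93.1422]
tri [[0.3689 0.3829 0.0212]
 [0.5466 0.3934 0.0207]
 [0.5558 0.2173 0.0232]
 [0.3788 0.2075 0.0211]] [0.4625 0.3003 0.0215] [0.2 0.2 0.3 0.2]
[array([0.5101, 0.2744]), array([0.42  , 0.3317]), array([0.4245, 0.2458]), array([0.5056, 0.3602])]
[array([0.5109, 0.2758]), array([0.4208, 0.3331]), array([0.4253, 0.2472]), array([0.5064, 0.3616])]
```

```bash
python3 -c "
from h import *
go(.5103,.272,.06,3.1)"
```

```text
t 5.5 pos [0.4635 0.2196 0.1995] yaw 2.9 -> dp [0.0501 0.0496 0.1394] rot [-0.1  0.  -0.2] q6 14 f [ 0.1  0.7 -0.9]
```

```bash
python3 -m jog '[{"dp":[0.05,0.049,0.03],"delta_rot":[0,0,0],"fingers":0.04},{"dp":[0.05,0.049,0.08],"delta_rot":[0,0,0],"fingers":0.04},{"dp":[0.05,0.049,0.12],"delta_rot":[0,0,0],"fingers":0.04},{"dp":[0.05,0.049,0.14],"delta_rot":[0,0,0],"fingers":0.04},{"dp":[0.05,0.049,0.155],"delta_rot":[0,0,0],"fingers":0.04},{"dp":[0.05,0.049,0.165],"delta_rot":[0,0,0],"fingers":0.04},{"dp":[0.05,0.049,0.17],"delta_rot":[0,0,0],"fingers":0.04},{"dp":[0.05,0.049,0.17],"delta_rot":[0,0,0],"fingers":0.04}]'; python3 -c "
from h import *
go(.5103,.272,.0255,3.1)"
```

```text
time: 6.5
ee_pos: [0.5096, 0.273, 0.0304]
orientation: [2.162, 2.279, 0.001]
ft_force: [1.0, -0.0, -0.2]
gripper_width: 0.0516
grip_force: 30.0
t 6.5 pos [0.5096 0.273  0.0304] yaw 3.0 -> dp [-0.0011  0.0007  0.0049] rot [ 0.  -0.  -0.1] q6 18 f [ 1.  -0.  -0.2]
```

```bash
python3 -m jog '[{"dp":[0,0,0.002],"delta_rot":[0,0,0],"fingers":0.04},{"dp":[0,0,0.0035],"delta_rot":[0,0,0],"fingers":0.04},{"dp":[0,0,0.0035],"delta_rot":[0,0,0],"fingers":0.04}]'; python3 -m jog '[{"dp":[0,0,0.001],"delta_rot":[0,0,0],"fingers":0.04},{"dp":[0,0,0.001],"delta_rot":[0,0,0],"fingers":0.04}]';python3 -m jog '[{"dp":[0,0,0.001],"delta_rot":[0,0,0],"fingers":0.04},{"dp":[0,0,0.001],"delta_rot":[0,0,0],"fingers":0.04}]'
```

```text
time: 6.88
ee_pos: [0.5094, 0.273, 0.0268]
orientation: [2.162, 2.279, 0.0]
ft_force: [0.5, 0.4, -1.4]
gripper_width: 0.0517
grip_force: 30.0
time: 7.12
ee_pos: [0.5094, 0.273, 0.0256]
orientation: [2.162, 2.279, -0.0]
ft_force: [-0.2, -1.0, -0.7]
gripper_width: 0.0519
grip_force: 30.0
time: 7.38
ee_pos: [0.5093, 0.273, 0.0246]
orientation: [-2.162, -2.279, 0.0]
ft_force: [-0.7, 0.4, -2.2]
gripper_width: 0.0518
grip_force: 30.0
```

```bash
python3 -m jog '[{"dp":[0,0,0.0007],"delta_rot":[0,0,0],"fingers":0.04},{"dp":[0,0,0.0007],"delta_rot":[0,0,0],"fingers":0.04}]'; python3 -m jog '[{"dp":[0,0,0.0007],"delta_rot":[0,0,0],"fingers":0.04},{"dp":[0,0,0.0007],"delta_rot":[0,0,0],"fingers":0.04}]'
```

```text
time: 7.62
ee_pos: [0.5094, 0.273, 0.0242]
orientation: [2.162, 2.279, 0.0]
ft_force: [-0.1, 0.3, 1.6]
gripper_width: 0.0517
grip_force: 30.0
time: 7.88
ee_pos: [0.5094, 0.273, 0.0242]
orientation: [2.162, 2.279, 0.0]
ft_force: [-2.1, -1.0, 7.8]
gripper_width: 0.0517
grip_force: 30.0
```

Floor contact (force up to +8 N). Release and lift, then go to the jar.

```bash
python3 -m jog '[{"dp":[0,0,-0.0007],"delta_rot":[0,0,0],"fingers":0.066},{"dp":[0,0,-0.0007],"delta_rot":[0,0,0],"fingers":0.066},{"dp":[0,0,-0.0007],"delta_rot":[0,0,0],"fingers":0.066},{"dp":[0,0,-0.03],"delta_rot":[0,0,0],"fingers":0.066},{"dp":[0,0,-0.08],"delta_rot":[0,0,0],"fingers":0.066},{"dp":[0,0,-0.14],"delta_rot":[0,0,0],"fingers":0.08},{"dp":[0,0,-0.17],"delta_rot":[0,0,0],"fingers":0.09},{"dp":[0,0,-0.17],"delta_rot":[0,0,0],"fingers":0.09}]'; python3 -c "
from h import *
go(.414,-.2475,.24,17);go(.414,-.2475,.24,-72)"
```

```text
time: 8.88
ee_pos: [0.5106, 0.2735, 0.1959]
orientation: [2.161, 2.277, 0.008]
ft_force: [0.0, -0.3, 0.5]
gripper_width: 0.0885
grip_force: 0.0
t 8.88 pos [0.5106 0.2735 0.1959] yaw 3.0 -> dp [-0.5152 -0.1236 -0.0456] rot [  0.3  -0.1 -14. ] q6 18 f [ 0.  -0.3  0.5]
t 8.88 pos [0.5106 0.2735 0.1959] yaw 3.0 -> dp [-0.5152 -0.1236 -0.0456] rot [ 0.2 -0.3 75. ] q6 18 f [ 0.  -0.3  0.5]
```

```bash
python3 -m jog '[{"dp":[-0.515,-0.124,-0.045],"delta_rot":[0,0,-14],"fingers":0.09},{"dp":[-0.515,-0.124,-0.045],"delta_rot":[0,0,-14],"fingers":0.09},{"dp":[-0.515,-0.124,-0.045],"delta_rot":[0,0,-14],"fingers":0.09},{"dp":[-0.515,-0.124,-0.045],"delta_rot":[0,0,-14],"fingers":0.09},{"dp":[-0.515,-0.124,-0.045],"delta_rot":[0,0,-14],"fingers":0.09},{"dp":[-0.515,-0.124,-0.045],"delta_rot":[0,0,-14],"fingers":0.09},{"dp":[-0.515,-0.124,-0.045],"delta_rot":[0,0,-14],"fingers":0.09},{"dp":[-0.515,-0.124,-0.045],"delta_rot":[0,0,-14],"fingers":0.09},{"dp":[-0.515,-0.124,-0.045],"delta_rot":[0,0,-14],"fingers":0.09},{"dp":[-0.515,-0.124,-0.045],"delta_rot":[0,0,-14],"fingers":0.09},{"dp":[-0.515,-0.124,-0.045],"delta_rot":[0,0,-14],"fingers":0.09},{"dp":[-0.515,-0.124,-0.045],"delta_rot":[0,0,-14],"fingers":0.09}]'; python3 -c "
from h import *
go(.414,-.2475,.24,17); wsnap('w3'); grid('w3',170,100,320,240,2.5)"
```

```text
time: 10.38
ee_pos: [0.4127, -0.2465, 0.2378]
orientation: [-1.866, -2.526, -0.0]
ft_force: [0.3, -0.7, -0.6]
gripper_width: 0.0897
grip_force: 0.0
t 10.38 pos [ 0.4127 -0.2465  0.2378] yaw 17.1 -> dp [-0.0013  0.001  -0.0022] rot [-0.  -0.1  0.1] q6 -57 f [ 0.3 -0.7 -0.6]
```

View pics/w3_g.png

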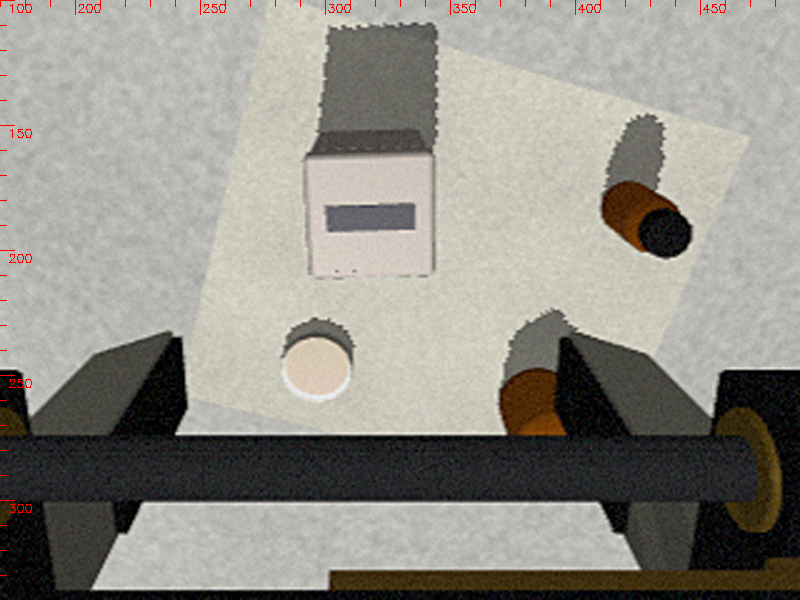

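Jar lid corners at about (292,162), (343,161), (344,210), (294,211); nearly square to the fingers.

```bash
python3 - <<'E'
from h import *
np.set_printoptions(precision=4,suppress=True)
px=[(292,161.6),(343.2,161.2),(343.6,210.4),(294,210.8)]
W=onplane("wrist",px,.084);E=np.roll(W,-1,0)-W
print(W.mean(0),np.linalg.norm(E,axis=1),np.degrees(np.arctan2(E[:,1],E[:,0])))
S=np.array([(207.5,175.8),(185.5,183.8),(175.5,171.3),(196.3,162.5)])
Y=onplane("scene",S,.084);i=[int(np.argmin(np.linalg.norm(Y-w,axis=1))) for w in W];print(i)
X,e=tri(S[i],px,P("scene"),P("wrist"));print("tri",X.mean(0),X[:,2],e)
go(*W.mean(0)[:2],.046,17)
go(*X.mean(0)[:2],.046,17)
E
```

```text
[ 0.4145 -0.2483  0.084 ] [0.0557 0.0567 0.0568 0.0567] [  17.5088  -71.0025 -162.4451  107.8515]
[3, 0, 1, 2]
tri [ 0.4155 -0.246   0.08  ] [0.0827 0.0768 0.0794 0.0809] [0.3 0.5 0.7 0.7]
t 10.43 pos [ 0.4128 -0.2466  0.238 ] yaw 17.1 -> dp [-0.0022  0.0012  0.192 ] rot [-0.  -0.   0.1] q6 -57 f [0.1 0.  0. ]
t 10.43 pos [ 0.4128 -0.2466  0.238 ] yaw 17.1 -> dp [-0.0003  0.0028  0.192 ] rot [-0.  -0.   0.1] q6 -57 f [0.1 0.  0. ]
```

```bash
python3 -m jog '[{"dp":[-0.001,0.002,0.06],"delta_rot":[0,0,-1],"fingers":0.09},{"dp":[-0.001,0.002,0.11],"delta_rot":[0,0,-1],"fingers":0.09},{"dp":[-0.001,0.002,0.15],"delta_rot":[0,0,-1],"fingers":0.09},{"dp":[-0.001,0.002,0.18],"delta_rot":[0,0,-1],"fingers":0.09},{"dp":[-0.001,0.002,0.192],"delta_rot":[0,0,-1],"fingers":0.09},{"dp":[-0.001,0.002,0.192],"delta_rot":[0,0,-1],"fingers":0.09},{"dp":[-0.001,0.002,0.192],"delta_rot":[0,0,-1],"fingers":0.09},{"dp":[-0.001,0.002,0.192],"delta_rot":[0,0,-1],"fingers":0.045},{"dp":[-0.001,0.002,0.192],"delta_rot":[0,0,-1],"fingers":0.045},{"dp":[-0.001,0.002,0.192],"delta_rot":[0,0,-1],"fingers":0.045},{"dp":[-0.001,0.002,0.192],"delta_rot":[0,0,-1],"fingers":0.045},{"dp":[-0.001,0.002,0.192],"delta_rot":[0,0,-1],"fingers":0.045}]'; python3 -c "
from h import *
go(.414,-.2475,.17,18)"
```

```text
time: 11.92
ee_pos: [0.4148, -0.2482, 0.0465]
orientation: [1.846, 2.542, -0.0]
ft_force: [-1.9, 0.0, 2.6]
gripper_width: 0.0579
grip_force: 30.0
t 11.93 pos [ 0.4148 -0.2482  0.0465] yaw 18.0 -> dp [ 0.0009 -0.0005 -0.1235] rot [-0.  0.  0.] q6 -58 f [-1.9  0.   2.6]
```

```bash
python3 -m jog '[{"dp":[0,0,-0.03],"delta_rot":[0,0,0],"fingers":0.045},{"dp":[0,0,-0.08],"delta_rot":[0,0,0],"fingers":0.045},{"dp":[0,0,-0.124],"delta_rot":[0,0,0],"fingers":0.045},{"dp":[0,0,-0.124],"delta_rot":[0,0,0],"fingers":0.045},{"dp":[0,0,-0.124],"delta_rot":[0,0,0],"fingers":0.045}]'; python3 -c "
from h import *
go(.4205,.332,.17,3.1)"
```

```text
time: 12.55
ee_pos: [0.4142, -0.2476, 0.1692]
orientation: [-1.845, -2.54, -0.0]
ft_force: [0.4, 0.4, -3.4]
gripper_width: 0.0578
grip_force: 30.0
t 12.55 pos [ 0.4142 -0.2476  0.1692] yaw 18.0 -> dp [ 5.492e-01  1.852e-01 -1.000e-04] rot [-0.1 -0.1 14.9] q6 -58 f [ 0.4  0.4 -3.4]
```

```bash
python3 -m jog '[{"dp":[0.549,0.185,0],"delta_rot":[0,0,15],"fingers":0.045},{"dp":[0.549,0.185,0],"delta_rot":[0,0,15],"fingers":0.045},{"dp":[0.549,0.185,0],"delta_rot":[0,0,15],"fingers":0.045},{"dp":[0.549,0.185,0],"delta_rot":[0,0,15],"fingers":0.045},{"dp":[0.549,0.185,0],"delta_rot":[0,0,15],"fingers":0.045},{"dp":[0.549,0.185,0],"delta_rot":[0,0,15],"fingers":0.045},{"dp":[0.549,0.185,0],"delta_rot":[0,0,15],"fingers":0.045},{"dp":[0.549,0.185,0],"delta_rot":[0,0,15],"fingers":0.045},{"dp":[0.549,0.185,0],"delta_rot":[0,0,15],"fingers":0.045},{"dp":[0.549,0.185,0],"delta_rot":[0,0,15],"fingers":0.045},{"dp":[0.549,0.185,0],"delta_rot":[0,0,15],"fingers":0.045},{"dp":[0.549,0.185,0],"delta_rot":[0,0,15],"fingers":0.045}]'; python3 -c "
from h import *
go(.4205,.332,.0535,3.1)"
```

```text
time: 14.05
ee_pos: [0.4207, 0.3296, 0.1693]
orientation: [-2.163, -2.278, 0.004]
ft_force: [0.6, -0.5, -2.8]
gripper_width: 0.0578
grip_force: 30.0
t 14.05 pos [0.4207 0.3296 0.1693] yaw 3.0 -> dp [0.0026 0.0002 0.1158] rot [-0.1  0.1 -0.1] q6 27 f [ 0.6 -0.5 -2.8]
```

```bash
python3 -m jog '[{"dp":[0,0,0.03],"delta_rot":[0,0,0],"fingers":0.045},{"dp":[0,0,0.07],"delta_rot":[0,0,0],"fingers":0.045},{"dp":[0,0,0.1],"delta_rot":[0,0,0],"fingers":0.045},{"dp":[0,0,0.11],"delta_rot":[0,0,0],"fingers":0.045},{"dp":[0,0,0.114],"delta_rot":[0,0,0],"fingers":0.045},{"dp":[0,0,0.115],"delta_rot":[0,0,0],"fingers":0.045},{"dp":[0,0,0.115],"delta_rot":[0,0,0],"fingers":0.045}]'; python3 -m jog '[{"dp":[0,0,0.001],"delta_rot":[0,0,0],"fingers":0.045},{"dp":[0,0,0.002],"delta_rot":[0,0,0],"fingers":0.045},{"dp":[0,0,0.002],"delta_rot":[0,0,0],"fingers":0.045}]'; python3 -m jog '[{"dp":[0,0,0.001],"delta_rot":[0,0,0],"fingers":0.045},{"dp":[0,0,0.001],"delta_rot":[0,0,0],"fingers":0.045}]'
```

```text
time: 14.92
ee_pos: [0.4215, 0.3314, 0.0562]
orientation: [2.162, 2.279, 0.003]
ft_force: [-0.2, -0.0, -2.8]
gripper_width: 0.0576
grip_force: 30.0
time: 15.3
ee_pos: [0.4209, 0.3312, 0.0533]
orientation: [2.162, 2.279, -0.0]
ft_force: [-0.4, -0.9, -1.3]
gripper_width: 0.0574
grip_force: 30.0
time: 15.55
ee_pos: [0.4209, 0.3311, 0.0521]
orientation: [-2.162, -2.279, 0.001]
ft_force: [0.4, 0.2, -1.7]
gripper_width: 0.0579
grip_force: 30.0
```

```bash
python3 -m jog '[{"dp":[0,0,0.001],"delta_rot":[0,0,0],"fingers":0.045},{"dp":[0,0,0.001],"delta_rot":[0,0,0],"fingers":0.045}]'; python3 -m jog '[{"dp":[0,0,0.0007],"delta_rot":[0,0,0],"fingers":0.045},{"dp":[0,0,0.0007],"delta_rot":[0,0,0],"fingers":0.045}]'
```

```text
time: 15.8
ee_pos: [0.4209, 0.3311, 0.0512]
orientation: [2.162, 2.279, -0.0]
ft_force: [0.6, 0.7, -2.4]
gripper_width: 0.0579
grip_force: 30.0
time: 16.05
ee_pos: [0.421, 0.3311, 0.0507]
orientation: [2.162, 2.279, 0.0]
ft_force: [-0.9, -0.7, 0.1]
gripper_width: 0.0574
grip_force: 30.0
```

```bash
python3 -m jog '[{"dp":[0,0,0.0005],"delta_rot":[0,0,0],"fingers":0.045},{"dp":[0,0,0.0005],"delta_rot":[0,0,0],"fingers":0.045}]'; python3 -m jog '[{"dp":[0,0,0],"delta_rot":[0,0,0],"fingers":0.072},{"dp":[0,0,0],"delta_rot":[0,0,0],"fingers":0.072},{"dp":[0,0,0],"delta_rot":[0,0,0],"fingers":0.072},{"dp":[0,0,-0.03],"delta_rot":[0,0,0],"fingers":0.072},{"dp":[0,0,-0.08],"delta_rot":[0,0,0],"fingers":0.072},{"dp":[0,0,-0.14],"delta_rot":[0,0,0],"fingers":0.072},{"dp":[0,0,-0.17],"delta_rot":[0,0,0],"fingers":0.08},{"dp":[0,0,-0.17],"delta_rot":[0,0,0],"fingers":0.08}]'; python3 -c "
from h import *
go(.55,-.347,.23,3.1)"
```

```text
time: 16.3
ee_pos: [0.4211, 0.3311, 0.0506]
orientation: [2.162, 2.279, 0.0]
ft_force: [-2.5, -2.7, 5.7]
gripper_width: 0.0577
grip_force: 30.0
time: 17.3
ee_pos: [0.4221, 0.3319, 0.2227]
orientation: [2.161, 2.278, 0.009]
ft_force: [-0.4, 0.1, -1.2]
gripper_width: 0.0797
grip_force: 0.0
t 17.3 pos [0.4221 0.3319 0.2227] yaw 3.0 -> dp [-0.6846  0.0921 -0.0086] rot [ 0.3 -0.1 -0.1] q6 27 f [-0.4  0.1 -1.2]
```

```bash
python3 -m jog '[{"dp":[-0.685,0.092,-0.008],"delta_rot":[0,0,0],"fingers":0.08},{"dp":[-0.685,0.092,-0.008],"delta_rot":[0,0,0],"fingers":0.08},{"dp":[-0.685,0.092,-0.008],"delta_rot":[0,0,0],"fingers":0.08},{"dp":[-0.685,0.092,-0.008],"delta_rot":[0,0,0],"fingers":0.08},{"dp":[-0.685,0.092,-0.008],"delta_rot":[0,0,0],"fingers":0.08},{"dp":[-0.685,0.092,-0.008],"delta_rot":[0,0,0],"fingers":0.08},{"dp":[-0.685,0.092,-0.008],"delta_rot":[0,0,0],"fingers":0.08},{"dp":[-0.685,0.092,-0.008],"delta_rot":[0,0,0],"fingers":0.08},{"dp":[-0.685,0.092,-0.008],"delta_rot":[0,0,0],"fingers":0.08},{"dp":[-0.685,0.092,-0.008],"delta_rot":[0,0,0],"fingers":0.08},{"dp":[-0.685,0.092,-0.008],"delta_rot":[0,0,0],"fingers":0.08},{"dp":[-0.685,0.092,-0.008],"delta_rot":[0,0,0],"fingers":0.08},{"dp":[-0.685,0.092,-0.008],"delta_rot":[0,0,0],"fingers":0.08},{"dp":[-0.685,0.092,-0.008],"delta_rot":[0,0,0],"fingers":0.08}]'; python3 -c "
from h import *
go(.55,-.347,.23,3.1); wsnap('w4'); grid('w4',170,100,320,240,2.5)"
```

```text
time: 19.05
ee_pos: [0.5488, -0.3466, 0.2277]
orientation: [-2.16, -2.28, -0.0]
ft_force: [-0.1, -1.1, 1.0]
gripper_width: 0.0799
grip_force: 0.0
t 19.05 pos [ 0.5488 -0.3466  0.2277] yaw 3.1 -> dp [-0.0005  0.0012 -0.0023] rot [-0.  -0.1 -0. ] q6 -42 f [-0.1 -1.1  1. ]
```

View pics/w4_g.png

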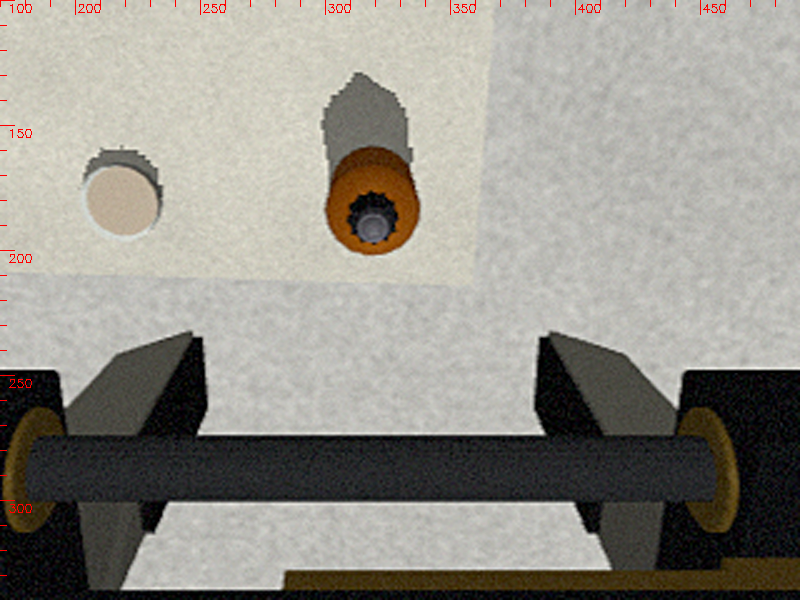

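The large dropper with its grey bulb: bulb top at (318.8,190.8), shoulder circle centred at (319.2,183.2), radius about 18 px.

```bash
python3 - <<'E'
from h import *
np.set_printoptions(precision=4,suppress=True)
print(onplane("wrist",[(318.8,190.8)],.086),onplane("wrist",[(319.2,183.2),(337.6,183.2)],.052))
print(tri([(149,217.5)],[(318.8,190.8)],P("scene"),P("wrist")))
go(.5495,-.3475,.028,3.1)
E
```

```text
[[ 0.5511 -0.3499  0.086 ]] [[ 0.5517 -0.3499  0.052 ]
 [ 0.5736 -0.3487  0.052 ]]
(array([[ 0.5515, -0.3478,  0.0836]]), array([0.5]))
t 19.1 pos [ 0.549  -0.3465  0.2281] yaw 3.1 -> dp [-0.0011  0.0005  0.2001] rot [-0. -0.  0.] q6 -42 f [-0.1 -0.2  0.4]
```

```bash
python3 -m jog '[{"dp":[-0.003,0.0025,0.06],"delta_rot":[0,0,0],"fingers":0.08},{"dp":[-0.003,0.0025,0.11],"delta_rot":[0,0,0],"fingers":0.08},{"dp":[-0.003,0.0025,0.15],"delta_rot":[0,0,0],"fingers":0.08},{"dp":[-0.003,0.0025,0.18],"delta_rot":[0,0,0],"fingers":0.08},{"dp":[-0.003,0.0025,0.195],"delta_rot":[0,0,0],"fingers":0.08},{"dp":[-0.003,0.0025,0.2],"delta_rot":[0,0,0],"fingers":0.08},{"dp":[-0.003,0.0025,0.2],"delta_rot":[0,0,0],"fingers":0.08},{"dp":[-0.003,0.0025,0.2],"delta_rot":[0,0,0],"fingers":0.035},{"dp":[-0.003,0.0025,0.2],"delta_rot":[0,0,0],"fingers":0.035},{"dp":[-0.003,0.0025,0.2],"delta_rot":[0,0,0],"fingers":0.035},{"dp":[-0.003,0.0025,0.2],"delta_rot":[0,0,0],"fingers":0.035},{"dp":[-0.003,0.0025,0.2],"delta_rot":[0,0,0],"fingers":0.035}]'; python3 -m jog '[{"dp":[0,0,-0.03],"delta_rot":[0,0,0],"fingers":0.035},{"dp":[0,0,-0.08],"delta_rot":[0,0,0],"fingers":0.035},{"dp":[0,0,-0.14],"delta_rot":[0,0,0],"fingers":0.035},{"dp":[0,0,-0.17],"delta_rot":[0,0,0],"fingers":0.035},{"dp":[0,0,-0.17],"delta_rot":[0,0,0],"fingers":0.035},{"dp":[0,0,-0.17],"delta_rot":[0,0,0],"fingers":0.035}]'; python3 -c "
from h import *
go(.425,.246,.17,3.1)"
```

```text
time: 20.6
ee_pos: [0.5514, -0.351, 0.0283]
orientation: [2.162, 2.279, -0.0]
ft_force: [-1.1, 0.6, 1.2]
gripper_width: 0.0453
grip_force: 30.0
time: 21.35
ee_pos: [0.5508, -0.3504, 0.1962]
orientation: [-2.16, -2.277, 0.0]
ft_force: [-0.1, 0.4, -1.8]
gripper_width: 0.0457
grip_force: 30.0
t 21.35 pos [ 0.5508 -0.3504  0.1962] yaw 3.0 -> dp [ 0.6021 -0.0943  0.0276] rot [-0.1 -0.1 -0.1] q6 -42 f [-0.1  0.4 -1.8]
```

```bash
python3 -m jog '[{"dp":[0.601,-0.094,0.028],"delta_rot":[0,0,0],"fingers":0.035},{"dp":[0.601,-0.094,0.028],"delta_rot":[0,0,0],"fingers":0.035},{"dp":[0.601,-0.094,0.028],"delta_rot":[0,0,0],"fingers":0.035},{"dp":[0.601,-0.094,0.028],"delta_rot":[0,0,0],"fingers":0.035},{"dp":[0.601,-0.094,0.028],"delta_rot":[0,0,0],"fingers":0.035},{"dp":[0.601,-0.094,0.028],"delta_rot":[0,0,0],"fingers":0.035},{"dp":[0.601,-0.094,0.028],"delta_rot":[0,0,0],"fingers":0.035},{"dp":[0.601,-0.094,0.028],"delta_rot":[0,0,0],"fingers":0.035},{"dp":[0.601,-0.094,0.028],"delta_rot":[0,0,0],"fingers":0.035},{"dp":[0.601,-0.094,0.028],"delta_rot":[0,0,0],"fingers":0.035},{"dp":[0.601,-0.094,0.028],"delta_rot":[0,0,0],"fingers":0.035},{"dp":[0.601,-0.094,0.028],"delta_rot":[0,0,0],"fingers":0.035},{"dp":[0.601,-0.094,0.028],"delta_rot":[0,0,0],"fingers":0.035},{"dp":[0.601,-0.094,0.028],"delta_rot":[0,0,0],"fingers":0.035}]'; python3 -c "
from h import *
go(.425,.245,.0325,3.1)"
```

```text
time: 23.1
ee_pos: [0.4264, 0.2433, 0.17]
orientation: [2.164, 2.277, -0.001]
ft_force: [-0.9, -0.7, -0.4]
gripper_width: 0.0454
grip_force: 30.0
t 23.1 pos [0.4264 0.2433 0.17  ] yaw 2.9 -> dp [ 0.0018 -0.0013  0.1375] rot [-0.   0.  -0.2] q6 18 f [-0.9 -0.7 -0.4]
```

```bash
python3 -m jog '[{"dp":[0.001,-0.001,0.03],"delta_rot":[0,0,0],"fingers":0.035},{"dp":[0.001,-0.001,0.07],"delta_rot":[0,0,0],"fingers":0.035},{"dp":[0.001,-0.001,0.1],"delta_rot":[0,0,0],"fingers":0.035},{"dp":[0.001,-0.001,0.12],"delta_rot":[0,0,0],"fingers":0.035},{"dp":[0.001,-0.001,0.13],"delta_rot":[0,0,0],"fingers":0.035},{"dp":[0.001,-0.001,0.135],"delta_rot":[0,0,0],"fingers":0.035},{"dp":[0.001,-0.001,0.135],"delta_rot":[0,0,0],"fingers":0.035}]'; python3 -m jog '[{"dp":[0,0,0.001],"delta_rot":[0,0,0],"fingers":0.035},{"dp":[0,0,0.001],"delta_rot":[0,0,0],"fingers":0.035}]'; python3 -m jog '[{"dp":[0,0,0.001],"delta_rot":[0,0,0],"fingers":0.035},{"dp":[0,0,0.001],"delta_rot":[0,0,0],"fingers":0.035}]'
```

```text
time: 23.98
ee_pos: [0.4253, 0.2452, 0.0354]
orientation: [2.163, 2.278, 0.001]
ft_force: [0.3, 0.4, -2.5]
gripper_width: 0.0454
grip_force: 30.0
time: 24.22
ee_pos: [0.4253, 0.2454, 0.0345]
orientation: [2.162, 2.279, 0.001]
ft_force: [0.3, 0.2, -1.3]
gripper_width: 0.0456
grip_force: 30.0
time: 24.48
ee_pos: [0.425, 0.2453, 0.0331]
orientation: [2.162, 2.279, -0.0]
ft_force: [0.5, -0.5, -0.7]
gripper_width: 0.0456
grip_force: 30.0
```

```bash
python3 -m jog '[{"dp":[0,0,0.0008],"delta_rot":[0,0,0],"fingers":0.035},{"dp":[0,0,0.0008],"delta_rot":[0,0,0],"fingers":0.035}]'; python3 -m jog '[{"dp":[0,0,0.0005],"delta_rot":[0,0,0],"fingers":0.035},{"dp":[0,0,0.0005],"delta_rot":[0,0,0],"fingers":0.035}]'
```

```text
time: 24.72
ee_pos: [0.4251, 0.2453, 0.0323]
orientation: [2.162, 2.279, 0.0]
ft_force: [-0.7, -0.2, -0.9]
gripper_width: 0.0454
grip_force: 30.0
time: 24.98
ee_pos: [0.4251, 0.2453, 0.0323]
orientation: [2.162, 2.279, 0.0]
ft_force: [-0.8, -0.4, 4.1]
gripper_width: 0.0452
grip_force: 30.0
```

```bash
python3 -m jog '[{"dp":[0,0,0],"delta_rot":[0,0,0],"fingers":0.06},{"dp":[0,0,0],"delta_rot":[0,0,0],"fingers":0.06},{"dp":[0,0,0],"delta_rot":[0,0,0],"fingers":0.06},{"dp":[0,0,-0.03],"delta_rot":[0,0,0],"fingers":0.06},{"dp":[0,0,-0.08],"delta_rot":[0,0,0],"fingers":0.06},{"dp":[0,0,-0.14],"delta_rot":[0,0,0],"fingers":0.06},{"dp":[0,0,-0.18],"delta_rot":[0,0,0],"fingers":0.06},{"dp":[0,0,-0.18],"delta_rot":[0,0,0],"fingers":0.06},{"dp":[0,0,-0.18],"delta_rot":[0,0,0],"fingers":0.06}]'; python3 -c "
from h import *
go(.459,.076,.21,-86.9)"
```

```text
time: 26.1
ee_pos: [0.4245, 0.245, 0.2109]
orientation: [-2.162, -2.279, 0.002]
ft_force: [0.0, -0.0, -0.1]
gripper_width: 0.0599
grip_force: 0.0
t 26.1 pos [0.4245 0.245  0.2109] yaw 3.0 -> dp [-0.1706  0.0256  0.001 ] rot [-0.   0.1 89.9] q6 18 f [ 0.  -0.  -0.1]
```

```bash
python3 -m jog '[{"dp":[-0.17,0.025,0],"delta_rot":[0,0,90],"fingers":0.06},{"dp":[-0.17,0.025,0],"delta_rot":[0,0,90],"fingers":0.06},{"dp":[-0.17,0.025,0],"delta_rot":[0,0,90],"fingers":0.06},{"dp":[-0.17,0.025,0],"delta_rot":[0,0,90],"fingers":0.06},{"dp":[-0.17,0.025,0],"delta_rot":[0,0,90],"fingers":0.06},{"dp":[-0.17,0.025,0],"delta_rot":[0,0,90],"fingers":0.06},{"dp":[-0.17,0.025,0],"delta_rot":[0,0,90],"fingers":0.06},{"dp":[-0.17,0.025,0],"delta_rot":[0,0,90],"fingers":0.06},{"dp":[-0.17,0.025,0],"delta_rot":[0,0,90],"fingers":0.06},{"dp":[-0.17,0.025,0],"delta_rot":[0,0,90],"fingers":0.06},{"dp":[-0.17,0.025,0],"delta_rot":[0,0,90],"fingers":0.06},{"dp":[-0.17,0.025,0],"delta_rot":[0,0,90],"fingers":0.06}]'; python3 -c "
from h import *
go(.459,.076,.21,-86.9); wsnap('w5'); grid('w5',170,100,320,240,2.5)"
```

```text
time: 27.6
ee_pos: [0.4587, 0.0768, 0.2114]
orientation: [3.14, 0.084, -0.001]
ft_force: [-0.0, -0.3, 0.1]
gripper_width: 0.0601
grip_force: 0.0
t 27.6 pos [0.4587 0.0768 0.2114] yaw -86.9 -> dp [0.0002 0.0008 0.0014] rot [ 0.  0. -0.] q6 87 f [-0.  -0.3  0.1]
```

View pics/w5_g.png

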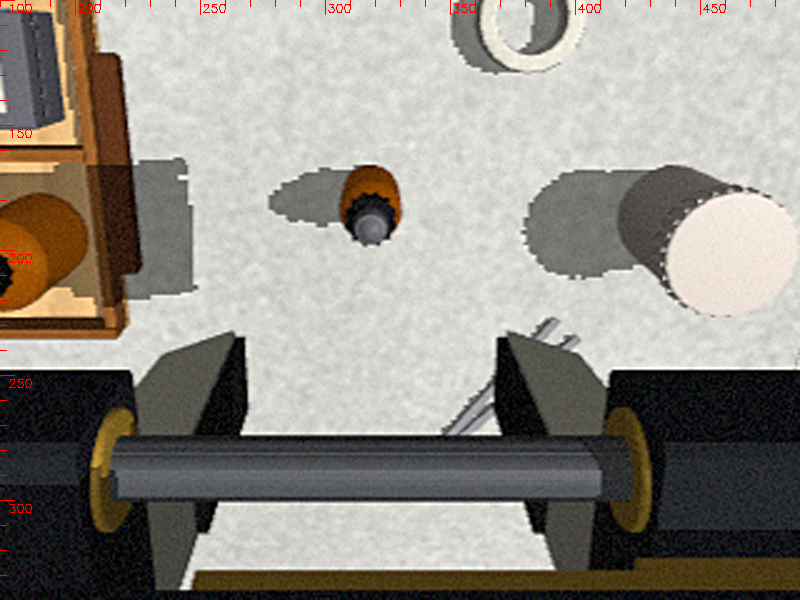

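Small dropper: bulb top at (318.4,190.8); the pot is at (455,200) and clear of the fingers, and the large dropper stands in its compartment.

```bash
python3 - <<'E'
from h import *
np.set_printoptions(precision=4,suppress=True)
W=onplane("wrist",[(318.4,190.8)],.076);print(W)
print(tri([(327,160.8)],[(318.4,190.8)],P("scene"),P("wrist")))
go(*W[0,:2],.021,-86.9)
E
```

```text
[[0.4589 0.0756 0.076 ]]
(array([[0.4596, 0.0771, 0.0754]]), array([0.3]))
t 27.65 pos [0.4588 0.0768 0.2116] yaw -87.0 -> dp [0.0001 0.0012 0.1906] rot [ 0.   0.  -0.1] q6 87 f [ 0.1 -0.4  0.3]
```

```bash
python3 -m jog '[{"dp":[0,0.001,0.06],"delta_rot":[0,0,0],"fingers":0.06},{"dp":[0,0.001,0.11],"delta_rot":[0,0,0],"fingers":0.06},{"dp":[0,0.001,0.15],"delta_rot":[0,0,0],"fingers":0.06},{"dp":[0,0.001,0.175],"delta_rot":[0,0,0],"fingers":0.06},{"dp":[0,0.001,0.186],"delta_rot":[0,0,0],"fingers":0.06},{"dp":[0,0.001,0.19],"delta_rot":[0,0,0],"fingers":0.06},{"dp":[0,0.001,0.19],"delta_rot":[0,0,0],"fingers":0.06},{"dp":[0,0.001,0.19],"delta_rot":[0,0,0],"fingers":0.02},{"dp":[0,0.001,0.19],"delta_rot":[0,0,0],"fingers":0.02},{"dp":[0,0.001,0.19],"delta_rot":[0,0,0],"fingers":0.02},{"dp":[0,0.001,0.19],"delta_rot":[0,0,0],"fingers":0.02},{"dp":[0,0.001,0.19],"delta_rot":[0,0,0],"fingers":0.02}]'; python3 -m jog '[{"dp":[0,0,-0.03],"delta_rot":[0,0,0],"fingers":0.02},{"dp":[0,0,-0.08],"delta_rot":[0,0,0],"fingers":0.02},{"dp":[0,0,-0.14],"delta_rot":[0,0,0],"fingers":0.02},{"dp":[0,0,-0.18],"delta_rot":[0,0,0],"fingers":0.02},{"dp":[0,0,-0.18],"delta_rot":[0,0,0],"fingers":0.02},{"dp":[0,0,-0.18],"delta_rot":[0,0,0],"fingers":0.02}]'; python3 -c "
from h import *
go(.506,.361,.2,-86.9)"
```

```text
time: 29.15
ee_pos: [0.4591, 0.0758, 0.022]
orientation: [3.14, 0.083, 0.001]
ft_force: [-0.4, 0.2, 3.0]
gripper_width: 0.0294
grip_force: 30.0
time: 29.9
ee_pos: [0.4583, 0.0758, 0.2009]
orientation: [3.14, 0.083, -0.003]
ft_force: [-0.6, 0.4, -0.1]
gripper_width: 0.0294
grip_force: 30.0
t 29.9 pos [0.4583 0.0758 0.2009] yaw -87.0 -> dp [ 0.0627 -0.2823  0.0008] rot [ 0.   0.1 -0.1] q6 87 f [-0.6  0.4 -0.1]
```

```bash
python3 -m jog '[{"dp":[0.063,-0.283,0],"delta_rot":[0,0,0],"fingers":0.02},{"dp":[0.063,-0.283,0],"delta_rot":[0,0,0],"fingers":0.02},{"dp":[0.063,-0.283,0],"delta_rot":[0,0,0],"fingers":0.02},{"dp":[0.063,-0.283,0],"delta_rot":[0,0,0],"fingers":0.02},{"dp":[0.063,-0.283,0],"delta_rot":[0,0,0],"fingers":0.02},{"dp":[0.063,-0.283,0],"delta_rot":[0,0,0],"fingers":0.02},{"dp":[0.063,-0.283,0],"delta_rot":[0,0,0],"fingers":0.02},{"dp":[0.063,-0.283,0],"delta_rot":[0,0,0],"fingers":0.02}]'; python3 -c "
from h import *
go(.506,.362,.03,-86.9); wsnap('w6'); grid('w6',160,60,320,240,2.5)"
```

```text
time: 30.9
ee_pos: [0.507, 0.3603, 0.2013]
orientation: [3.14, 0.08, -0.002]
ft_force: [0.2, -0.9, -0.7]
gripper_width: 0.0292
grip_force: 30.0
t 30.9 pos [0.507  0.3603 0.2013] yaw -87.1 -> dp [-0.0007 -0.0019  0.1713] rot [ 0.   0.1 -0.2] q6 115 f [ 0.2 -0.9 -0.7]
```

View pics/w6_g.png

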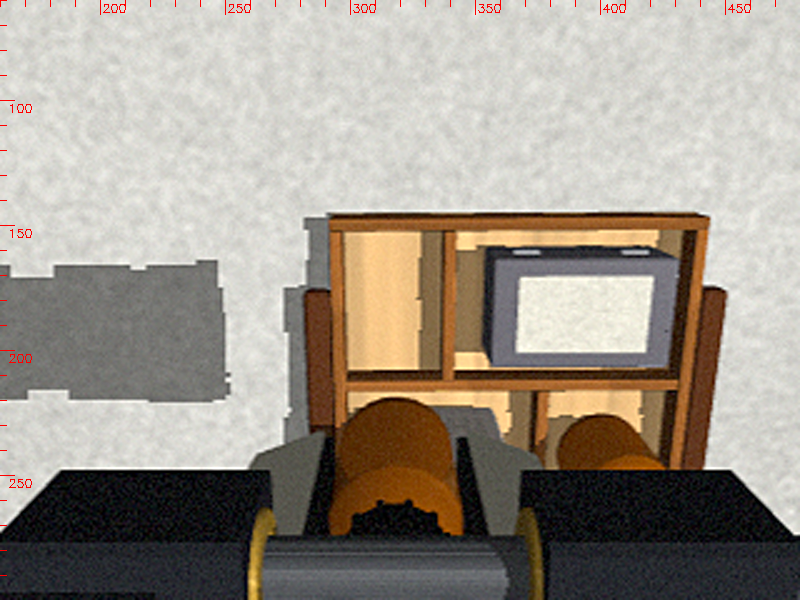

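The slide box lies flat in its compartment at about (392,186), clear of the divider at (340,185). The small bottle is upright in the fingers, so I descend.

```bash
python3 -m jog '[{"dp":[0,-0.001,0.04],"delta_rot":[0,0,0],"fingers":0.02},{"dp":[0,-0.001,0.09],"delta_rot":[0,0,0],"fingers":0.02},{"dp":[0,-0.001,0.13],"delta_rot":[0,0,0],"fingers":0.02},{"dp":[0,-0.001,0.155],"delta_rot":[0,0,0],"fingers":0.02},{"dp":[0,-0.001,0.166],"delta_rot":[0,0,0],"fingers":0.02},{"dp":[0,-0.001,0.17],"delta_rot":[0,0,0],"fingers":0.02},{"dp":[0,-0.001,0.17],"delta_rot":[0,0,0],"fingers":0.02}]'; python3 -m jog '[{"dp":[0,0,0.001],"delta_rot":[0,0,0],"fingers":0.02},{"dp":[0,0,0.0015],"delta_rot":[0,0,0],"fingers":0.02},{"dp":[0,0,0.0015],"delta_rot":[0,0,0],"fingers":0.02}]'; python3 -m jog '[{"dp":[0,0,0.001],"delta_rot":[0,0,0],"fingers":0.02},{"dp":[0,0,0.001],"delta_rot":[0,0,0],"fingers":0.02}]'
```

```text
time: 31.82
ee_pos: [0.5076, 0.3628, 0.0327]
orientation: [-3.14, -0.082, -0.002]
ft_force: [0.4, 0.2, 0.1]
gripper_width: 0.0289
grip_force: 30.0
time: 32.2
ee_pos: [0.507, 0.3628, 0.0306]
orientation: [-3.14, -0.083, -0.001]
ft_force: [-0.2, 0.2, -1.3]
gripper_width: 0.029
grip_force: 30.0
time: 32.45
ee_pos: [0.5069, 0.3627, 0.0292]
orientation: [3.14, 0.083, -0.0]
ft_force: [-0.6, -0.7, -0.2]
gripper_width: 0.0296
grip_force: 30.0
```

```bash
python3 -m jog '[{"dp":[0,0,0.001],"delta_rot":[0,0,0],"fingers":0.02},{"dp":[0,0,0.0015],"delta_rot":[0,0,0],"fingers":0.02},{"dp":[0,0,0.0015],"delta_rot":[0,0,0],"fingers":0.02}]'; python3 -m jog '[{"dp":[0,0,0.001],"delta_rot":[0,0,0],"fingers":0.02},{"dp":[0,0,0.001],"delta_rot":[0,0,0],"fingers":0.02}]';  python3 -m jog '[{"dp":[0,0,0.0007],"delta_rot":[0,0,0],"fingers":0.02},{"dp":[0,0,0.0007],"delta_rot":[0,0,0],"fingers":0.02}]'
```

```text
time: 32.83
ee_pos: [0.5069, 0.3627, 0.0277]
orientation: [3.14, 0.083, -0.0]
ft_force: [0.1, -0.1, 0.2]
gripper_width: 0.029
grip_force: 30.0
time: 33.08
ee_pos: [0.5069, 0.3627, 0.0267]
orientation: [3.14, 0.082, -0.0]
ft_force: [0.1, -0.3, -0.4]
gripper_width: 0.0293
grip_force: 30.0
time: 33.33
ee_pos: [0.507, 0.3627, 0.0261]
orientation: [3.14, 0.082, 0.0]
ft_force: [0.2, -0.7, -0.1]
gripper_width: 0.0292
grip_force: 30.0
```

```bash
python3 -m jog '[{"dp":[0,0,0.0006],"delta_rot":[0,0,0],"fingers":0.02},{"dp":[0,0,0.0006],"delta_rot":[0,0,0],"fingers":0.02}]'; python3 -m jog '[{"dp":[0,0,0.0003],"delta_rot":[0,0,0],"fingers":0.02},{"dp":[0,0,0.0003],"delta_rot":[0,0,0],"fingers":0.02}]'
```

```text
time: 33.58
ee_pos: [0.507, 0.3627, 0.0261]
orientation: [-3.14, -0.083, -0.001]
ft_force: [-1.4, -2.0, 4.6]
gripper_width: 0.0291
grip_force: 30.0
time: 33.83
ee_pos: [0.507, 0.3627, 0.026]
orientation: [-3.14, -0.083, -0.001]
ft_force: [-2.8, -1.5, 7.4]
gripper_width: 0.0293
grip_force: 30.0
```

Floor contact. Release narrowly, lift, and move aside for a check picture.

```bash
python3 -m jog '[{"dp":[0,0,0],"delta_rot":[0,0,0],"fingers":0.04},{"dp":[0,0,0],"delta_rot":[0,0,0],"fingers":0.04},{"dp":[0,0,0],"delta_rot":[0,0,0],"fingers":0.04},{"dp":[0,0,-0.03],"delta_rot":[0,0,0],"fingers":0.04},{"dp":[0,0,-0.08],"delta_rot":[0,0,0],"fingers":0.04},{"dp":[0,0,-0.14],"delta_rot":[0,0,0],"fingers":0.04},{"dp":[0,0,-0.2],"delta_rot":[0,0,0],"fingers":0.04},{"dp":[0,0.15,-0.22],"delta_rot":[0,0,0],"fingers":0.04},{"dp":[0,0.3,-0.22],"delta_rot":[0,0,0],"fingers":0.04},{"dp":[0,0.3,-0.22],"delta_rot":[0,0,0],"fingers":0.04},{"dp":[0,0.3,-0.22],"delta_rot":[0,0,0],"fingers":0.04},{"dp":[0,0.3,-0.22],"delta_rot":[0,0,0],"fingers":0.04},{"dp":[0,0.3,-0.22],"delta_rot":[0,0,0],"fingers":0.04},{"dp":[0,0.3,-0.22],"delta_rot":[0,0,0],"fingers":0.04}]'; python3 -c "
from h import *
a=snapshot('scene')[90:290,120:480,::-1];b=snapshot('top')[100:300,130:490,::-1]
cv2.imwrite('pics/fin.png',cv2.convertScaleAbs(cv2.resize(np.vstack([a,b]),None,fx=1.5,fy=1.5,interpolation=cv2.INTER_CUBIC),alpha=1.4))"
```

```text
time: 35.58
ee_pos: [0.5226, 0.0635, 0.2451]
orientation: [-3.14, -0.082, 0.0]
ft_force: [0.7, 0.4, -0.2]
gripper_width: 0.04
grip_force: 0.0
```

View pics/fin.png

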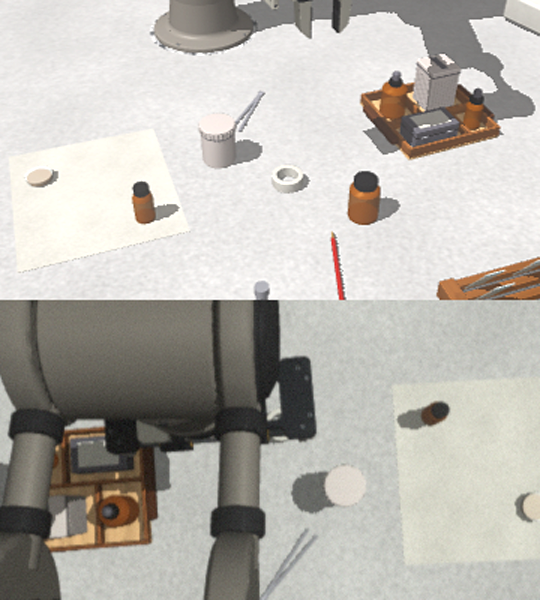

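The picture shows all four pieces upright in their compartments (tray at (430,115) in the upper half). Both screw-capped bottles and the pot stand where they were, and nothing is near the gripper. Handing in.

```bash
python3 -c "
from workcell import *
print(close_job())"
```

```text
the job is handed in; nothing more can be done
None
```

The stain kit is in its tray: slide box, staining jar, large dropper and small dropper, placed in that order, each upright on the floor of its own compartment. The two screw-capped bottles and the specimen pot were left where they stood, and I handed the job in at about 36 s.

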